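# Unclamp a slide carrier and load it into the slide scanner

### The job

A flat slide carrier is clamped in the mounting jig: flip the toggle clamp's handle over so that the clamp stands open, lift the carrier out, and slide it, rounded end first, into the slot of the slide scanner until it bottoms out. Press its rear edge firmly against the stop with about 15 N for half a second (never ram the scanner with 40 N or more), then let go. Leave the clamp open and the small brown and white bottles at the side undisturbed.

Things in the scene. Friction and masses are not known exactly. Their poses are not given: they have to be found in the camera images.
- carrier_mid (a point): Centre (half-way up) of the slide carrier: loose plain aluminium plate 110 (x) x 52 (y) x 6 mm, 0.1 kg, glass slides let into its top. x points to its front end with rounded corners (radius 8); the rear is square. Lies flat in the jig, front under the clamp. Grasp across the width near the rear: both sides stand free there. Held so, only about 75 mm can enter the slot; the rest needs a push.
- carrier_nose (a point): Middle of the carrier's front edge, 55 mm ahead of carrier_mid along its x, half-way up.
- jig: Mounting jig, fixed: dark base 190 x 70 x 12 mm (x -80 to +110), pedestal 34 mm wide that carries the plate, underside 30 mm above the table. Origin on the table under the carrier's middle; x points to the clamp end. Stops 34 mm high stand at both ends of the plate and beside it at x = 32 to 48 mm, with 1.5 to 2 mm play. The carrier lifts straight up once the clamp is open.
- clamp (a joint): Toggle clamp angle (rad) about the jig's y at clamp_hinge. 0: closed, rubber foot on the carrier's front part, handle up, leaning 0.35 towards the carrier. Grows as the handle swings to the jig's +x and the bar rises; under 2 N at the handle. Below about 0.5 it falls shut, beyond that it falls open by itself to its stop at 1.75: handle nearly level towards +x, bar upright, clear of the carrier.
- clamp_hinge (a point): The clamp's hinge axis: 88 mm along the jig's x, 50 mm above the table.
- clamp_grip (a point): Middle of the handle's black rubber grip (19 mm thick, 45 mm long), 73 mm from the hinge axis, on a 9 mm steel rod. Clamp closed: 119 mm above the table, 63 mm along the jig's x; push it from the carrier's side towards the jig's +x.
- scanner: Slide scanner, fixed white box 135 (x) x 96 (y) x 78 mm. Origin on the table under the middle of its front face; x points into the slot. The slot is level, 54 wide, 8 high, floor 40 mm above the table; lips flare outward over the 6 mm in front of the face (by 4 mm each side). Fully home, the carrier's front edge is 98 mm inside the face, its rear edge 12 mm proud of it (6 mm of the lips).
- slot_mouth (a point): Middle of the slot in the plane of the scanner's front face, 44 mm above the table; a carrier at rest in the slot has its middle at 43 mm.
- ejector (a joint): Position (m) of the ejector slide inside the slot, which the carrier's front edge pushes ahead of it: 0 with its face 68 mm inside the front face, up to 0.030 at the hard stop (98 mm). It resists with about 1.5 N of friction (rubbing of the carrier in the slot can bring a push to 10 N) and stays where it is left.
- stain_bottle_1: Brown glass bottle 30 x 31 x 74 mm with a black cap, loose, a bystander at the right. Origin at the centre of its underside.
- stain_bottle_2: Another brown bottle of the same size beside it, a bystander. Origin at the centre of its underside.
- glue_bottle: White bottle 34 x 35 x 88 mm with an orange cap, loose, a bystander at the right. Origin at the centre of its underside.

How it is judged:
By the outcome, as a careful person would: the job done as asked, in the order asked, and still so for the second after the job is handed in, with the robot touching nothing.
It also fails if it takes over 67 s, if anything falls off the work surface, if the arm or the gripper's body presses on something with over 40 N, if the wrist force passes 120 N, or if a joint passes its speed limit or range.

### The arm

A 6-joint arm with a two-finger parallel gripper is mounted at the origin on a cart in front of the work surface, level with it; the furniture and walls round the work are solid. World frame = base frame: x ahead of the robot, y to its left, z up, the work surface at z = 0. Lengths are in mm, angles in rad, forces in N, time in s.
With the tool pointing down it reaches from about 275 to 850 mm from the base axis. Payload 5.2 kg.
Tool frame: the origin (TCP) lies midway between the tips of the shut fingers; the grasp point (between the pads) lies 19 mm behind it; y points along the fingers, x is the direction in which the jaws open and shut, and the axes are right-handed (so a half turn about y gives the same grasp; the last joint's range is limited). The gripper opens to 85 mm and grips with 20 to 120 N. Pads are 22 mm wide; open, the fingers measure 114 mm over their backs; the gripper's body (76 mm by 85 mm) begins 54 mm behind the grasp point. The pads swing forward as they close: fully open they stand 13 mm farther back than shut.
Start: joints at [-1.526, 0.259, 1.535, -0, 1.348, -0.203], TCP at [134.92, -533.199, 231.31] pointing down, gripper open.
Joint ranges: [-3.14, 3.14], [-0.91, 2.08], [0.19, 2.58], [-1.22, 4.36], [0.22, 2.71], [-3.12, 3.12]. Speed limits (rad/s): [2.57, 2.57, 3.14, 3.14, 3.14, 3.14].

### API

Orientations are given as a rotation vector (axis times angle).
In Python, from cell import ctrl, imaging, job gives the robot as it stands.
- The arm moves only by the tool step_arm, never from a script. Its argument "deltas" is one flat list of numbers, 7 for each row, row after row: the shift along the world's x, y, z normalised to -1 to 1, where 1 is 0.08 m, then the turn, a rotation vector about the world's x, y, z normalised to -1 to 1, where 1 is 45 degrees, then the closure, from 0 (fully open) to 1 (shut). In form: [dx, dy, dz, rx, ry, rz, fingers, dx, dy, dz, rx, ry, rz, fingers, ...]. A call has 1 to 5 rows; each row shifts and turns the commanded pose from where the row before left it; what a row does not reach is not made up. A row lasts 1/8 s, in which the tool goes at most 62.5 mm and 10.7 degrees, less where a joint would pass 70% of its speed; a pose out of reach is approached as far as the arm can. A call with a number of a shift or a turn outside -1 to 1 is refused whole. A call with a gripper value outside its range is refused whole. The fingers move at their own pace and stop on an object; "newtons" is the grip in N (left out, the last holds). Time passes only in rows, so rows that do not move let the fingers close. It gives the time, the measured TCP pose, the force and the opening at its end, in the units of the state.
- ctrl.read_state(): the state, without advancing time (a new reading comes with each control period).
- imaging.get_image(name): name is "scene" or "top" or "wrist"; returns (picture, depth): 480x640x3 uint8, red, green, blue; 480x640 float32, mm along the optical axis (not along the pixel's ray), 0 where there is no reading.
- imaging.camera_params(name): a dict with "mtx" (3x3 intrinsics, pixels), "dist_coeffs" ([k1, k2, p1, p2, k3] as OpenCV has them; the pictures are not rectified), "extrinsics" (4x4, takes a point from camera to world coordinates); the wrist camera has in their place "mount" (4x4, takes a point from camera to tool coordinates, whose origin is the TCP and whose axes are the tool frame's). Camera axes: x right, y down, z forward; pixel columns grow to the right and rows downward; lengths in mm; the calibration is good to about 2 mm. A picture is of the moment at which its call begins: read the wrist's pose just before it. camera_params takes no time and is no camera call.
- job.finish_job(): hands the job in, once; it reports no verdict.
The state is a dict: "time": time; "joint_positions": joint angles; "joint_velocities": joint speeds; "effort": joint torques, N m; "eef_pos": TCP position; "orientation": TCP orientation; "ft_force": force on the tool from outside, world axes, zero at the start; "wrist_torque": the same for the moment, N m; "finger_gap": opening from 0.0 (shut) to 1.0 (fully open).
Only numpy, scipy, OpenCV 4.12 (cv2) and the standard library are available. Lean on these libraries where they do the work, as an engineer would, in place of code of your own. Each camera call takes 0.05 s, during which the arm holds its last target.

## Working session

There is one attempt and no reset: what is moved stays moved. The work goes in short steps, Python scripts to look and compute and a tool call to move; the robot and the scene stay as the last step left them, time stands still between calls to the robot, and variables do not carry over. Pictures are saved under pics/ and viewed, and the job is handed in when it is done.

Besides the shell and the picture viewer there is one more tool, called after "Call:" as name(argument=value, ...), one argument or row to a line, values as JSON. step_arm: Moves the arm, as the interface text tells. Scaled input: -1 to 1 covers 0.08 m each way for a shift and 45 degrees each way for a turn. Its arguments: {"type":"object","properties":{"deltas":{"type":"array"},"newtons":{"type":"number"}},"required":["deltas"]}

```bash
ls; mkdir -p pics; cat > h.py <<'E'
import numpy as np, cv2
from cell import ctrl, imaging, job
from scipy.spatial.transform import Rotation as R
def save(n,im): cv2.imwrite('pics/'+n,im[:,:,::-1])
def cam(name,st=None):
    p=imaging.camera_params(name)
    K=np.array(p['mtx']);d=np.array(p['dist_coeffs'])
    if name=='wrist':
        T=np.eye(4);T[:3,:3]=R.from_rotvec(st['orientation']).as_matrix();T[:3,3]=st['eef_pos']
        E=T@np.array(p['mount'])
    else: E=np.array(p['extrinsics'])
    return K,d,E
def ray(c,uv):
    K,d,E=c
    q=cv2.undistortPoints(np.array([[uv]],float),K,d)[0,0]
    return E[:3,3],E[:3,:3]@np.array([q[0],q[1],1])
def onz(c,uv,z):
    o,v=ray(c,uv); return o+v*(z-o[2])/v[2]
def deproj(c,uv,z):
    o,v=ray(c,uv); return o+v*z
def proj(c,P):
    K,d,E=c; I=np.linalg.inv(E)
    return cv2.projectPoints(np.array(P,float).reshape(-1,3),cv2.Rodrigues(I[:3,:3])[0],I[:3,3],K,d)[0][:,0]
E
python3 - <<'E'
from h import *
print(ctrl.read_state())
for n in('scene','top'):
    im,d=imaging.get_image(n); save(n+'0.png',im); np.save(n+'0.npy',d); np.save(n+'0i.npy',im); print(cam(n))
E
```

```text
pics
{'time': 0.0, 'joint_positions': array([-1.52581292e+00,  2.59357093e-01,  1.53610809e+00,  4.49159238e-06,
        1.34802134e+00, -2.02841788e-01]), 'joint_velocities': array([ 5.76202242e-04, -7.22518745e-05, -1.23358663e-03,  2.80447514e-04,
        1.73217819e-04,  2.30159382e-03]), 'effort': array([ 5.55318220e-04, -4.46025610e+01, -2.90572357e+01, -3.07633309e-04,
        1.19348627e-02,  1.40108362e-06]), 'eef_pos': array([ 134.88982756, -532.63872044,  230.45709263]), 'orientation': array([-1.31480412,  1.02551979, -1.02347496]), 'ft_force': array([-0.75443282,  0.24484361,  0.14740859]), 'wrist_torque': array([-0.02848506, -0.00746658,  0.01136472]), 'finger_gap': 0.9968938209214693}
(array([[511.01444095,   0.        , 322.75647124],
       [  0.        , 511.01444095, 238.82801383],
       [  0.        ,   0.        ,   1.        ]]), array([0.01497227, 0.        , 0.        , 0.        , 0.        ]), array([[-7.67900277e-01, -4.42243267e-01,  4.63411325e-01,
         1.13994510e+02],
       [-6.40506144e-01,  5.19931995e-01, -5.65174840e-01,
         4.02497687e+02],
       [ 9.00239262e-03, -7.30815717e-01, -6.82515453e-01,
         7.54204440e+02],
       [ 0.00000000e+00,  0.00000000e+00,  0.00000000e+00,
         1.00000000e+00]]))
(array([[449.61040123,   0.        , 321.869262  ],
       [  0.        , 449.61040123, 245.74061347],
       [  0.        ,   0.        ,   1.        ]]), array([-0.09588319,  0.        ,  0.        ,  0.        ,  0.        ]), array([[ 1.16825056e-02, -9.96074754e-01,  8.77416833e-02,
         4.88844059e+02],
       [-9.99645426e-01, -9.53435504e-03,  2.48619912e-02,
        -1.49852837e+02],
       [-2.39278414e-02, -8.80010228e-02, -9.95832957e-01,
         9.56977143e+02],
       [ 0.00000000e+00,  0.00000000e+00,  0.00000000e+00,
         1.00000000e+00]]))
```

View pics/scene0.png

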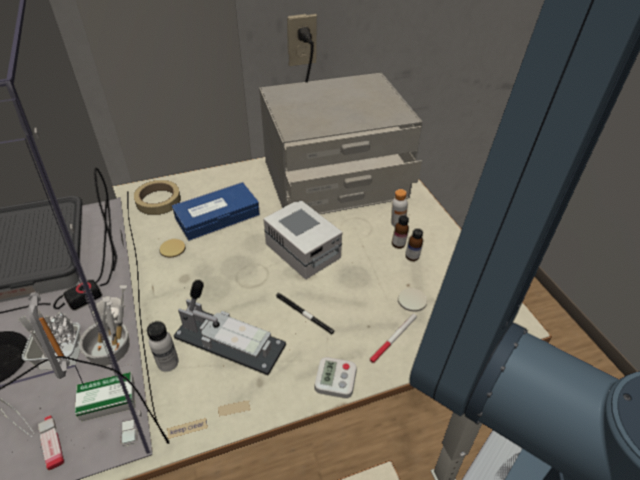

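View pics/top0.png

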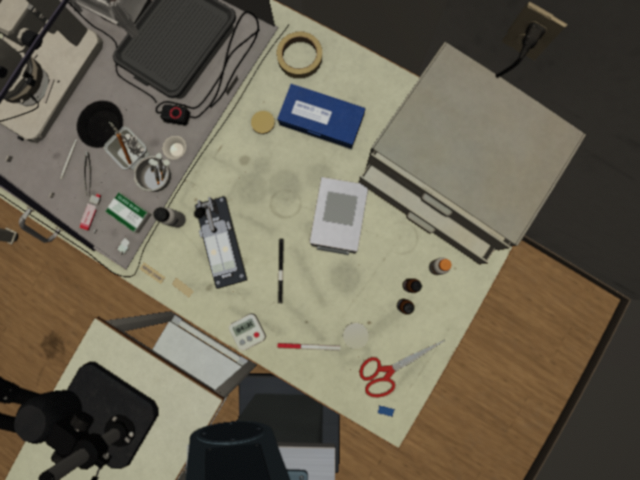

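```bash
python3 - <<'E'
from h import *
s=np.load('scene0i.npy');t=np.load('top0i.npy')
save('sc_j.png',cv2.resize(s[270:380,140:300],None,fx=5,fy=5,interpolation=2))
save('sc_s.png',cv2.resize(s[190:290,250:360],None,fx=6,fy=6,interpolation=2))
save('t_j.png',cv2.resize(t[190:295,170:260],None,fx=5.7,fy=5.7,interpolation=2))
save('t_s.png',cv2.resize(t[170:260,300:380],None,fx=6.5,fy=6.5,interpolation=2))
E
```

```text
(no output)
```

View pics/sc_j.png

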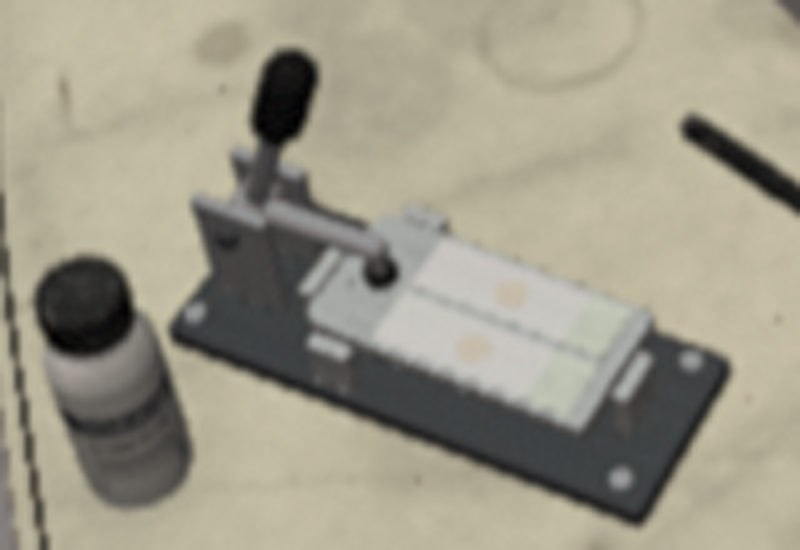

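View pics/sc_s.png

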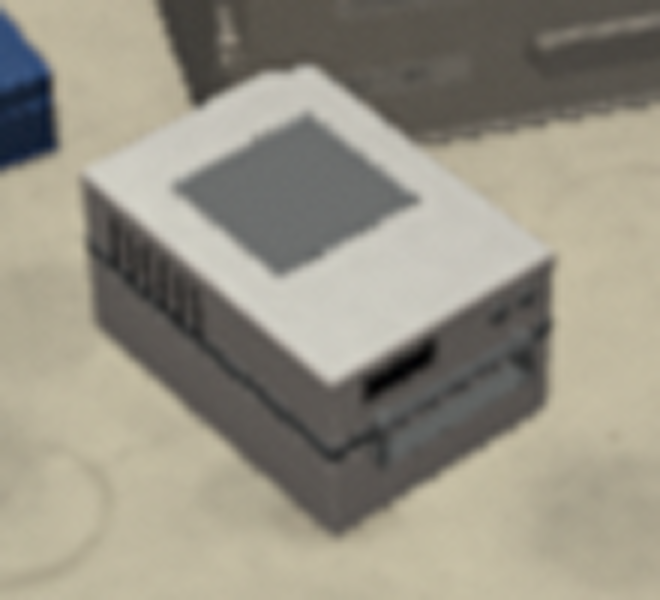

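View pics/t_j.png

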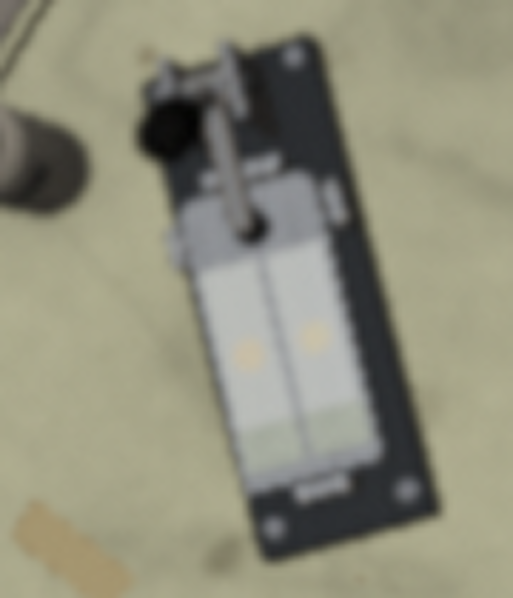

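View pics/t_s.png

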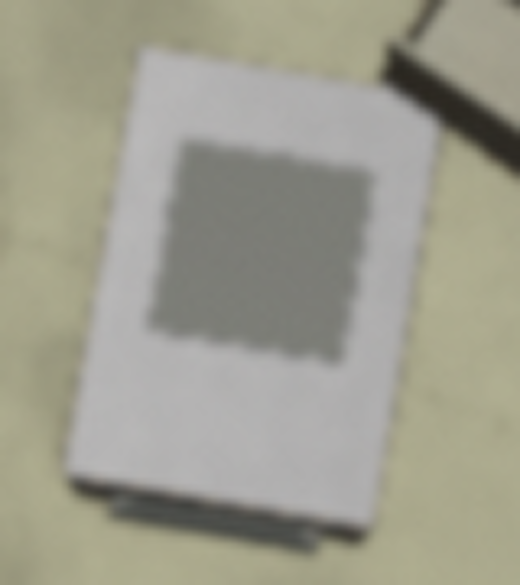

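```bash
cat > fit.py <<'E'
from h import *
from scipy.optimize import least_squares
cs=cam('scene');ct=cam('top')
def un(l,f,u0,v0): return [((a+.5)/f-.5+u0,(b+.5)/f-.5+v0) for a,b in l]
def fit(name,obsT,ptsT,obsS,ptsS,x0):
    def P(x,pts):
        c,s=np.cos(x[2]),np.sin(x[2]); p=np.array(pts,float)
        return np.c_[x[0]+c*p[:,0]-s*p[:,1],x[1]+s*p[:,0]+c*p[:,1],p[:,2]]
    fT=lambda x:proj(ct,P(x,ptsT))-obsT
    fS=lambda x:proj(cs,P(x,ptsS))-obsS
    for nm,f in(('top',lambda x:fT(x).ravel()),('scene',lambda x:fS(x).ravel()),('both',lambda x:np.r_[fT(x).ravel(),fS(x).ravel()])):
        r=least_squares(f,x0,x_scale=[10,10,.1]); print(name,nm,r.x.round(2),np.degrees(r.x[2]).round(1),'rms',np.sqrt(np.mean(r.fun**2)).round(2))
    return r.x
jT=un([(248,492),(382,458),(268,562),(440,513),(315,38)],5.7,170,190)
jp=[(-55,26,36),(-55,-26,36),(-80,35,12),(-80,-35,12),(110,-35,12)]
jS=un([(652,312),(582,428),(728,370),(640,522),(173,332)],5,140,270)
sp=[(-55,-26,36),(-55,26,36),(-80,-35,12),(-80,35,12),(110,35,12)]
j=fit('jig',jT,jp,jS,sp,[450,50,.2])
sT=un([(68,475),(370,528),(140,47),(440,110)],6.5,300,170)
s1=[(0,48,78),(0,-48,78),(135,48,78),(135,-48,78)]
sS=un([(335,385),(552,262),(83,178),(335,535),(548,405)],6,250,190)
s2=[(0,48,78),(0,-48,78),(135,48,78),(0,48,0),(0,-48,0)]
s=fit('scan',sT,s1,sS,s2,[480,-180,-.2])
E
python3 fit.py
python3 - <<'E'
from h import *
o=ctrl.read_state()
print(R.from_rotvec(o['orientation']).as_matrix().round(3))
print(imaging.camera_params('wrist'))
E
```

```text
jig top [5.6458e+02 8.7280e+01 2.9000e-01] 16.4 rms 0.74
jig scene [5.6413e+02 8.7080e+01 2.7000e-01] 15.7 rms 1.05
jig both [5.6437e+02 8.7150e+01 2.8000e-01] 16.0 rms 0.92
scan top [ 5.6316e+02 -1.4938e+02 -1.7000e-01] -9.5 rms 0.91
scan scene [ 5.6565e+02 -1.5297e+02 -1.5000e-01] -8.8 rms 1.38
scan both [ 5.6405e+02 -1.5099e+02 -1.6000e-01] -9.1 rms 1.33
[[ 0.245 -0.     0.969]
 [-0.969  0.002  0.245]
 [-0.002 -1.     0.   ]]
{'mtx': array([[353.26005688,   0.        , 321.27745044],
       [  0.        , 353.26005688, 246.08924338],
       [  0.        ,   0.        ,   1.        ]]), 'dist_coeffs': array([-0.0446052,  0.       ,  0.       ,  0.       ,  0.       ]), 'mount': array([[ 9.99999484e-01,  7.47900748e-04,  6.87837170e-04,
        -8.48645102e-01],
       [-4.24822665e-04, -3.07199141e-01,  9.51645158e-01,
        -1.42532520e+02],
       [ 9.23039113e-04, -9.51644959e-01, -3.07198665e-01,
         7.89468633e+01],
       [ 0.00000000e+00,  0.00000000e+00,  0.00000000e+00,
         1.00000000e+00]])}
```

Call:
step_arm(
  deltas=[0.43,0.6,0,0,0,0,1,0.43,0.6,0,0,0,0,1,0.43,0.6,0,0,0,0,1,0.43,0.6,0,0,0,0,1,0.43,0.6,0,0,0,0,1],
  newtons=40,
)

```text
time: 0.72
eef_pos: [307.6, -291.4, 231.1]
orientation: [-1.316, 1.025, -1.025]
ft_force: [1.8, 0.1, -0.2]
finger_gap: 0.002
```

Call:
step_arm(
  deltas=[0.43,0.6,0,0,0,0,1,0.43,0.6,0,0,0,0,1,0.43,0.6,0,0,0,0,1,0.43,0.6,0,0,0,0,1,0.43,0.6,0,0,0,0,1],
)

```text
time: 1.35
eef_pos: [479.7, -51.3, 231.2]
orientation: [-1.317, 1.025, -1.025]
ft_force: [0.7, -0.7, 0.8]
finger_gap: -0.0
```

Call:
step_arm(
  deltas=[0.43,0.6,0,0,0,0,1,0.43,0.6,0,0,0,0,1,0.43,0.6,0,0,0,0,1,0,0,0,0,0,0.04,1],
)

```text
time: 1.85
eef_pos: [583.2, 94.2, 230.0]
orientation: [-1.33, 0.998, -0.996]
ft_force: [-1.2, 0.1, 0.5]
finger_gap: -0.002
```

```bash
python3 - <<'E'
from h import *
st=ctrl.read_state(); print(st['time'],st['eef_pos'],R.from_rotvec(st['orientation']).as_matrix().round(3),st['finger_gap'])
im,d=imaging.get_image('wrist'); save('w1.png',im); np.save('w1.npy',d)
import pickle; pickle.dump(st,open('w1.pkl','wb'))
E
```

```text
1.85 [583.16577679  94.2348269  229.9743078 ] [[ 0.281 -0.001  0.96 ]
 [-0.96   0.001  0.281]
 [-0.001 -1.    -0.001]] -0.0019914398223847265
```

View pics/w1.png

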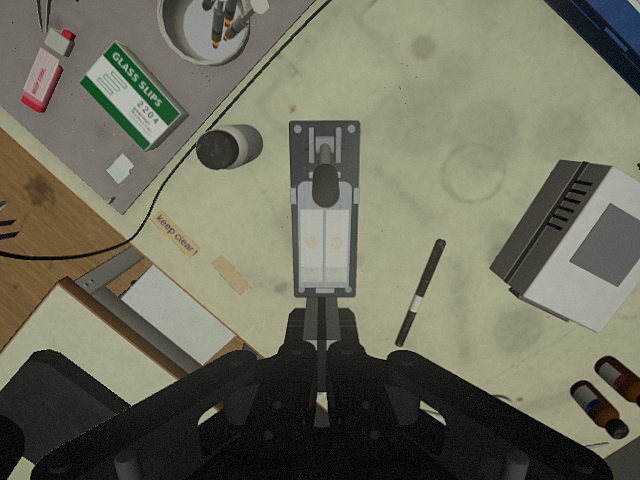

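```bash
python3 - <<'E'
from h import *
im=cv2.imread('pics/w1.png'); cv2.imwrite('pics/w1c.png',cv2.resize(im[110:310,260:390],None,fx=3,fy=3,interpolation=2))
import pickle; st=pickle.load(open('w1.pkl','rb')); c=cam('wrist',st)
for uv,z in(((290,121),12),((360,121),12),((356,297),12),((292,296),12)): print(onz(c,uv,z).round(1))
E
```

```text
[660.4 149.4  12. ]
[679.5  84.4  12. ]
[500.1  30.   12. ]
[480.9  99.5  12. ]
```

View pics/w1c.png

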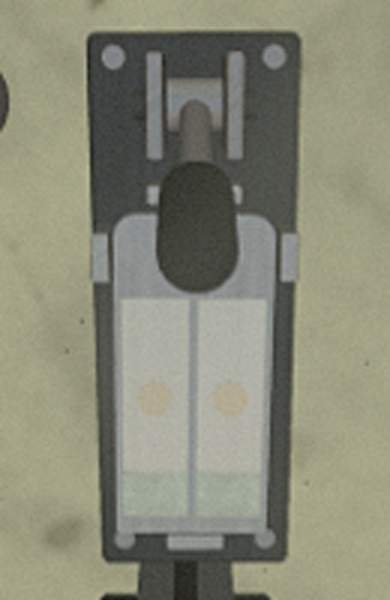

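Call:
step_arm(
  deltas=[0.01,-0.02,-0.7,0,0,0,1,0,0,-0.7,0,0,0,1,0,0,-0.16,0,0,0,1],
)

```text
time: 2.28
eef_pos: [579.2, 87.9, 102.9]
orientation: [-1.333, 1.008, -0.997]
ft_force: [-0.7, -0.1, 0.2]
finger_gap: -0.005
```

Call:
step_arm(
  deltas=[0.18,0.052,0,0,0,0,1,0.18,0.052,0,0,0,0,1,0.18,0.052,0,0,0,0,1],
)

```text
time: 2.65
eef_pos: [627.3, 100.7, 108.9]
orientation: [-1.327, 1.0, -1.003]
ft_force: [-0.0, 0.2, 0.2]
finger_gap: 0.002
```

Call:
step_arm(
  deltas=[0.18,0.052,0,0,0,0,1,0.18,0.052,0,0,0,0,1,0.1,0.03,0,0,0,0,1,0,0,0,0,0,0,1],
)

```text
time: 3.15
eef_pos: [663.5, 111.9, 107.6]
orientation: [-1.328, 1.0, -1.002]
ft_force: [-0.6, -0.1, -0.4]
finger_gap: 0.003
```

```bash
python3 - <<'E'
from h import *
st=ctrl.read_state(); print(st['time'],st['eef_pos'],st['ft_force'])
im,d=imaging.get_image('wrist'); save('w2.png',im)
E
```

```text
3.15 [663.54434612 111.93712202 107.56822207] [-0.61144443 -0.09212578 -0.37075984]
```

View pics/w2.png

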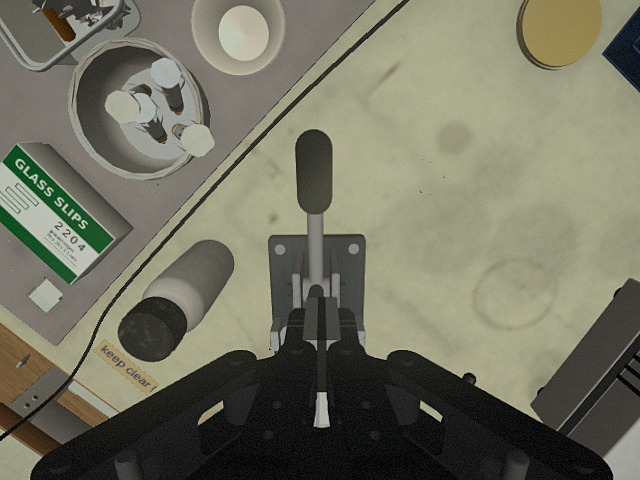

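Call:
step_arm(
  deltas=[0,0,0.7,0,0,0,1,0,0,0.7,0,0,0,1,-0.65,-0.19,0,0,0,0,0,-0.65,-0.19,0,0,0,0,0,-0.44,-0.08,0,0,0,0,0],
)

```text
time: 3.82
eef_pos: [520.8, 74.9, 218.9]
orientation: [-1.329, 1.002, -1.001]
ft_force: [0.3, 0.2, 0.7]
finger_gap: 0.635
```

Call:
step_arm(
  deltas=[0,0,0,0,0,0,0,0,0,0,0,0,0,0],
)

```text
time: 4.08
eef_pos: [524.3, 75.5, 219.2]
orientation: [-1.327, 1.0, -1.002]
ft_force: [-0.4, 0.3, -0.7]
finger_gap: 0.996
```

```bash
cat > look.py <<'E'
import sys,pickle
from h import *
n=sys.argv[1]
st=ctrl.read_state(); print(st['time'],st['eef_pos'].round(1),st['ft_force'].round(1),R.from_rotvec(st['orientation']).as_matrix().round(3).tolist(),st['finger_gap'])
im,d=imaging.get_image('wrist'); save(n+'.png',im); np.save(n+'.npy',d); pickle.dump(st,open(n+'.pkl','wb'))
E
python3 look.py w3
```

```text
4.075 [524.3  75.5 219.2] [-0.4  0.3 -0.7] [[0.275, 0.002, 0.961], [-0.961, -0.0, 0.275], [0.001, -1.0, 0.002]] 0.9958510046070587
```

View pics/w3.png

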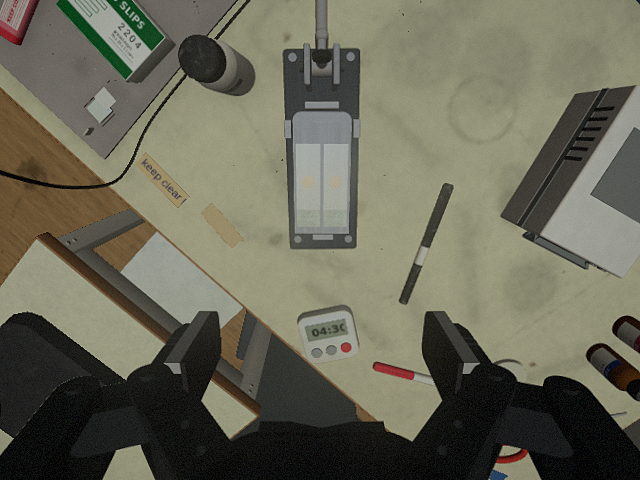

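```bash
python3 - <<'E'
from h import *
import pickle
im=cv2.imread('pics/w3.png'); cv2.imwrite('pics/w3c.png',cv2.resize(im[40:260,270:375],None,fx=2.7,fy=2.7,interpolation=2))
st=pickle.load(open('w3.pkl','rb')); c=cam('wrist',st)
z=36
for uv in((294.5,236),(350.5,235),(322,111.5),(294,130),(353,130)): print(onz(c,uv,z).round(1))
d=np.load('w3.npy'); print(deproj(c,(323,200),d[200,323]))
E
```

```text
[501.9  96.4  36. ]
[517.7  45.   36. ]
[617.4 102.2  36. ]
[595.8 121.6  36. ]
[610.2  71.7  36. ]
[543.1056699   79.79574371  36.65316824]
```

View pics/w3c.png

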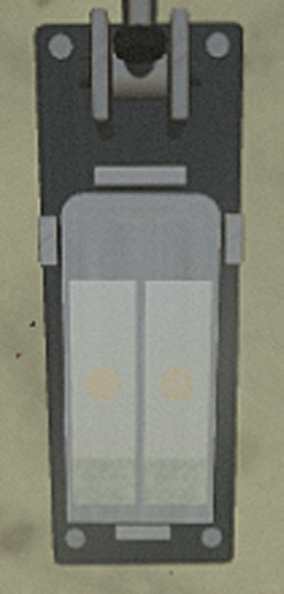

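Call:
step_arm(
  deltas=[0,0,-0.7,0,0,0,0,0,0,-0.7,0,0,0,0,0,0,-0.7,0,0,0,0,0,0,-0.4,0,0,0,0,0,0,0,0,0,0,0],
)

```text
time: 4.75
eef_pos: [522.3, 75.8, 15.6]
orientation: [-1.332, 1.006, -0.997]
ft_force: [0.4, 0.2, 0.7]
finger_gap: 1.002
```

```bash
python3 look.py w4
```

```text
4.75 [522.3  75.8  15.6] [0.4 0.2 0.7] [[0.276, -0.006, 0.961], [-0.961, 0.0, 0.276], [-0.002, -1.0, -0.006]] 1.001973376125562
```

View pics/w4.png

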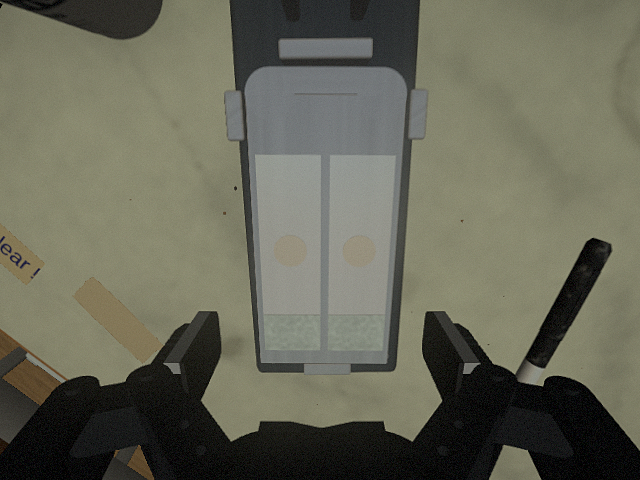

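Call:
step_arm(
  deltas=[0,-0.01,-0.04,0,0,0,0.3,0,0,0,0,0,0,1,0,0,0,0,0,0,1,0,0,0,0,0,0,1,0,0,0,0,0,0,1],
  newtons=60,
)

```text
time: 5.42
eef_pos: [525.1, 74.7, 17.0]
orientation: [-1.327, 0.998, -1.003]
ft_force: [-0.5, 0.1, 7.3]
finger_gap: 0.589
```

```bash
python3 look.py w5
```

```text
5.425 [525.1  74.7  17. ] [-0.5  0.1  7.3] [[0.276, 0.003, 0.961], [-0.961, -0.0, 0.276], [0.001, -1.0, 0.003]] 0.5890219638219829
```

View pics/w5.png

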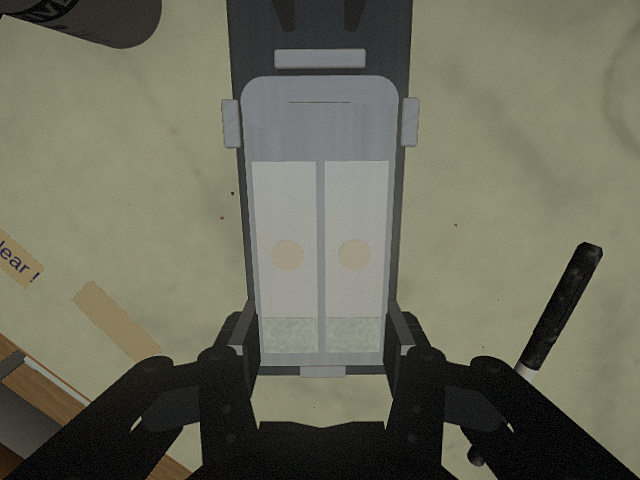

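Call:
step_arm(
  deltas=[0,0,0.06,0,0,0,1,0,0,0.1,0,0,0,1,0,0,0.3,0,0,0,1,0,0,0.5,0,0,0,1,0,0,0.5,0,0,0,1],
)

```text
time: 6.1
eef_pos: [523.3, 74.8, 133.5]
orientation: [-1.329, 1.002, -1.001]
ft_force: [0.6, 0.9, -0.6]
finger_gap: 0.589
```

Call:
step_arm(
  deltas=[0,0,0,0,0,0,1],
)

```text
time: 6.22
eef_pos: [526.2, 74.7, 135.9]
orientation: [-1.324, 0.995, -1.006]
ft_force: [0.1, 0.1, -0.8]
finger_gap: 0.587
```

```bash
python3 look.py w6
```

```text
6.225 [526.2  74.7 135.9] [ 0.1  0.1 -0.8] [[0.276, 0.008, 0.961], [-0.961, -0.0, 0.276], [0.003, -1.0, 0.007]] 0.5869125852985595
```

View pics/w6.png

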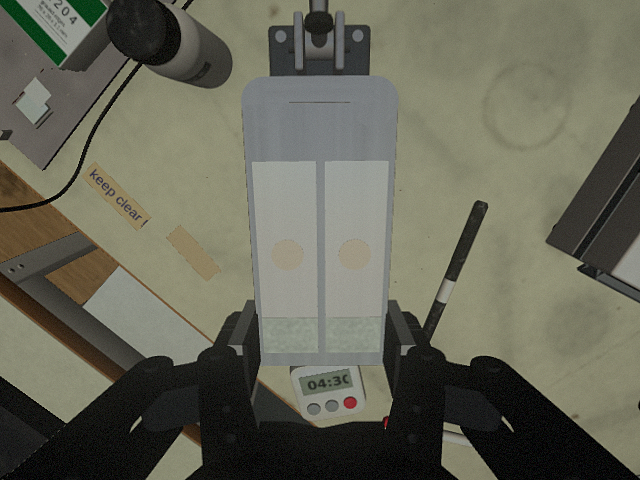

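```bash
python3 - <<'E'
from h import *
p=imaging.camera_params('wrist');c=(np.array(p['mtx']),np.array(p['dist_coeffs']),np.array(p['mount']))
d=np.load('w6.npy')
P=[]
for v in range(90,350,10):
    for u in range(270,376,7):
        if d[v,u]>0:P.append(deproj(c,(u,v),d[v,u]))
P=np.array(P);A=np.c_[P[:,0],P[:,2],np.ones(len(P))]
co,*_=np.linalg.lstsq(A,P[:,1],rcond=None);r=P[:,1]-A@co;print('tooly=',co,'rms',r.std())
def on(uv):
    o,v=ray(c,uv); t=(co[0]*o[0]+co[1]*o[2]+co[2]-o[1])/(v[1]-co[0]*v[0]-co[1]*v[2]); return (o+t*v).round(1)
for uv in((260,366),(385,364),(320,76),(243,110),(397,110),(292,101),(350,101)): print(uv,on(uv))
im=cv2.imread('pics/w6.png'); cv2.imwrite('pics/w6c.png',cv2.resize(im[60:380,220:420],None,fx=1.8,fy=1.8,interpolation=2))
E
```

```text
tooly= [-1.68024939e-03  1.13435858e-02 -1.93898752e+01] rms 0.6233837001085553
(260, 366) [-26.1 -19.5 -12.9]
(385, 364) [ 25.6 -19.6 -11.9]
(320, 76) [ -1.2 -18.3  96.6]
(243, 110) [-26.7 -18.4  86.2]
(397, 110) [ 24.3 -18.5  86.3]
(292, 101) [-10.4 -18.4  89. ]
(350, 101) [  8.6 -18.4  89. ]
```

View pics/w6c.png

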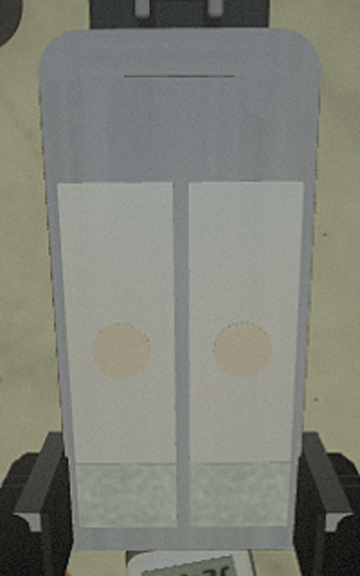

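Call:
step_arm(
  deltas=[-0.23,-0.51,0,0,0,-0.11,1,-0.23,-0.51,0,0,0,-0.11,1,-0.23,-0.51,0,0,0,-0.11,1,-0.23,-0.51,0,0,0,-0.11,1,-0.23,-0.51,0,0,0,-0.11,1],
)

```text
time: 6.9
eef_pos: [430.0, -129.8, 130.8]
orientation: [-1.133, 1.325, -1.321]
ft_force: [0.4, -0.0, -0.8]
finger_gap: 0.592
```

Call:
step_arm(
  deltas=[0,0,-0.5,0,0,0,1,0,0,-0.3,0,0,0,1,0,0,0,0,0,0,1,0,0,0,0,0,0,1],
)

```text
time: 7.4
eef_pos: [431.8, -129.1, 68.3]
orientation: [-1.133, 1.321, -1.32]
ft_force: [-0.0, -0.1, -1.5]
finger_gap: 0.588
```

```bash
python3 look.py w7
```

```text
7.4 [ 431.8 -129.1   68.3] [-0.  -0.1 -1.5] [[-0.152, -0.0, 0.988], [-0.988, 0.0, -0.152], [-0.0, -1.0, -0.0]] 0.5879049703082435
```

View pics/w7.png

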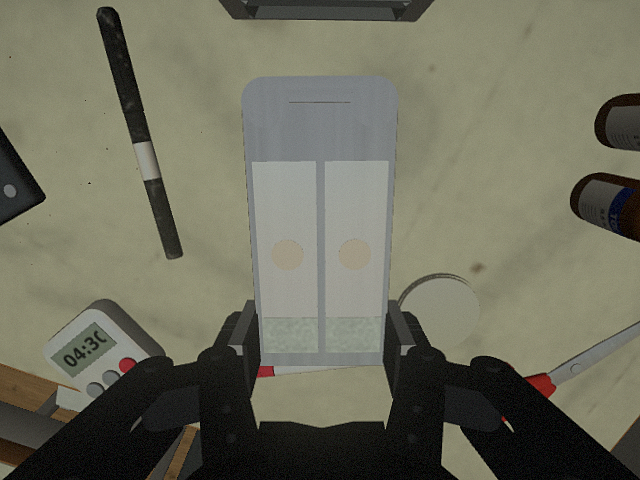

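```bash
python3 - <<'E'
from h import *
im=cv2.imread('pics/w7.png'); cv2.imwrite('pics/w7c.png',cv2.resize(im[0:110,200:450],None,fx=3.2,fy=3.2,interpolation=2))
E
```

```text
(no output)
```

View pics/w7c.png

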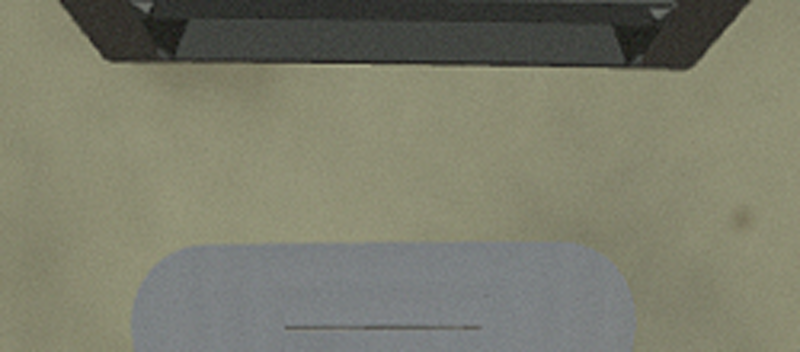

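Call:
step_arm(
  deltas=[-0.43,0.07,0,0,0,-0.031,1,0,0,0,0,0,0,1,0,0,0,0,0,0,1,0,0,0,0,0,0,1],
)

```text
time: 7.95
eef_pos: [398.6, -124.2, 68.7]
orientation: [-1.12, 1.336, -1.34]
ft_force: [0.7, -0.7, -1.1]
finger_gap: 0.591
```

```bash
python3 look.py w8; python3 - <<'E'
from h import *
im=cv2.imread('pics/w8.png'); cv2.imwrite('pics/w8c.png',cv2.resize(im[0:120,200:450],None,fx=3.2,fy=3.2,interpolation=2))
E
```

```text
7.95 [ 398.6 -124.2   68.7] [ 0.7 -0.7 -1.1] [[-0.176, 0.002, 0.984], [-0.984, -0.001, -0.176], [0.001, -1.0, 0.002]] 0.5911058848396908
```

View pics/w8c.png

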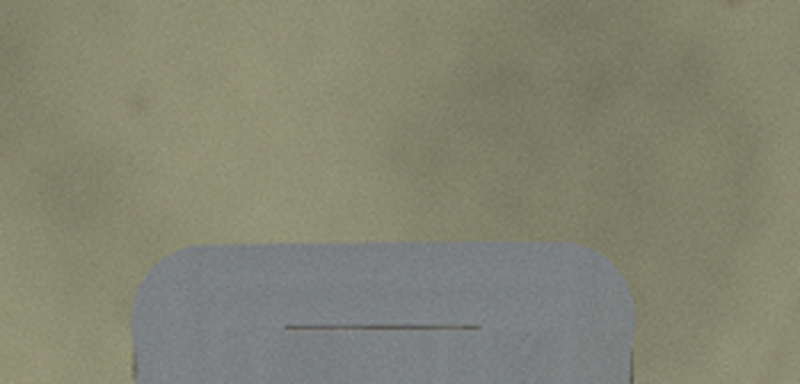

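Call:
step_arm(
  deltas=[0.3,-0.05,0.7,0,0,0,1,0.3,-0.05,0.6,0,0,0,1,0,0,0,0,0,0,1,0,0,0,0,0,0,1],
)

```text
time: 8.5
eef_pos: [444.8, -131.2, 171.4]
orientation: [-1.121, 1.339, -1.337]
ft_force: [-0.5, -0.6, -1.3]
finger_gap: 0.586
```

```bash
python3 look.py w9
```

```text
8.5 [ 444.8 -131.2  171.4] [-0.5 -0.6 -1.3] [[-0.176, -0.001, 0.984], [-0.984, 0.001, -0.176], [-0.0, -1.0, -0.001]] 0.5863529690866708
```

View pics/w9.png

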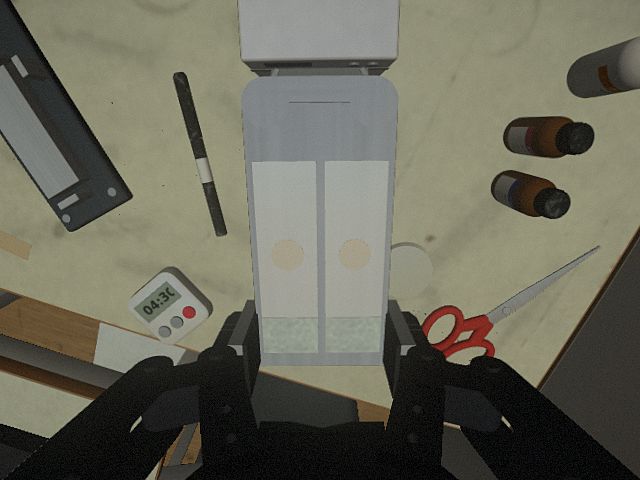

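```bash
python3 - <<'E'
from h import *
im=cv2.imread('pics/w9.png'); cv2.imwrite('pics/w9c.png',cv2.resize(im[0:120,220:420],None,fx=4,fy=4,interpolation=2))
E
```

```text
(no output)
```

View pics/w9c.png

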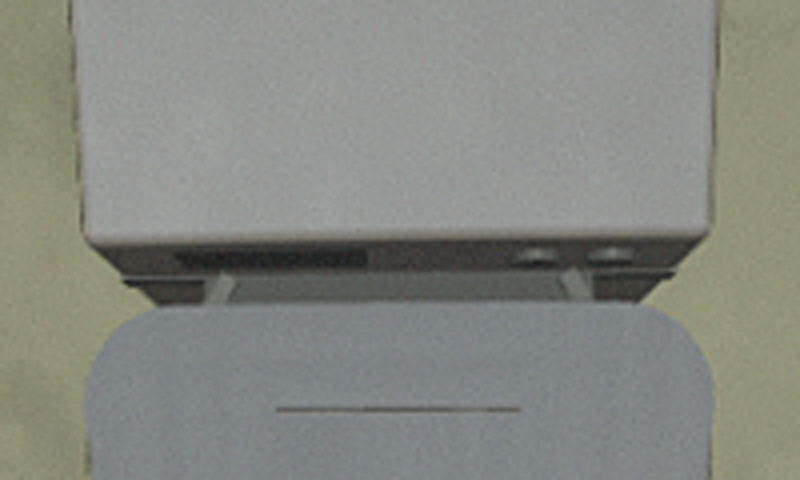

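```bash
python3 - <<'E'
from h import *
import pickle
st=pickle.load(open('w9.pkl','rb')); c=cam('wrist',st)
f=lambda a,b:((a+.5)/4-.5+220,(b+.5)/4-.5)
Rm=R.from_rotvec(st['orientation']).as_matrix();t=st['eef_pos']
def tool(P): return Rm.T@(P-t)
L=onz(c,f(85,240),78);Rr=onz(c,f(715,236),78);print(L.round(1),Rr.round(1),np.linalg.norm(L-Rr))
print('tool',tool(L).round(1),tool(Rr).round(1))
e=L-Rr;print('yaw scanner',np.degrees(np.arctan2(-e[0],e[1])), 'tool yaw',np.degrees(np.arctan2(Rm[1,2],Rm[0,2])))
# side edges
for a,b in(((72,0),(85,235)),((718,0),(713,235))):
    A=onz(c,f(*a),78);B=onz(c,f(*b),78);print('side yaw',np.degrees(np.arctan2(*(A-B)[[1,0]])))
E
```

```text
[ 572.9 -103.6   78. ] [ 556.7 -197.8   78. ] 95.57160999279523
tool [-49.6  93.2 121.4] [ 46.   93.2 122. ]
yaw scanner -9.744457620118338 tool yaw -10.12023022527946
side yaw -9.848529063428892
side yaw -8.317817944071084
```

Call:
step_arm(
  deltas=[0,0.006,-0.7,0,0,0,1,0,0,-0.7,0,0,0,1,0,0,-0.39,0,0,0,1,0,0,0,0,0,0,1,0,0,0,0,0,0,1],
)

```text
time: 9.18
eef_pos: [445.3, -131.2, 29.3]
orientation: [-1.12, 1.339, -1.338]
ft_force: [0.4, -0.4, -0.3]
finger_gap: 0.59
```

```bash
python3 look.py w10;  python3 - <<'E'
from h import *
im,d=imaging.get_image('scene'); save('s10.png',cv2.resize(im[190:330,230:400],None,fx=4,fy=4,interpolation=2))
E
```

```text
9.175 [ 445.3 -131.2   29.3] [ 0.4 -0.4 -0.3] [[-0.176, -0.0, 0.984], [-0.984, 0.0, -0.176], [-0.0, -1.0, -0.0]] 0.5902951588458855
```

View pics/w10.png

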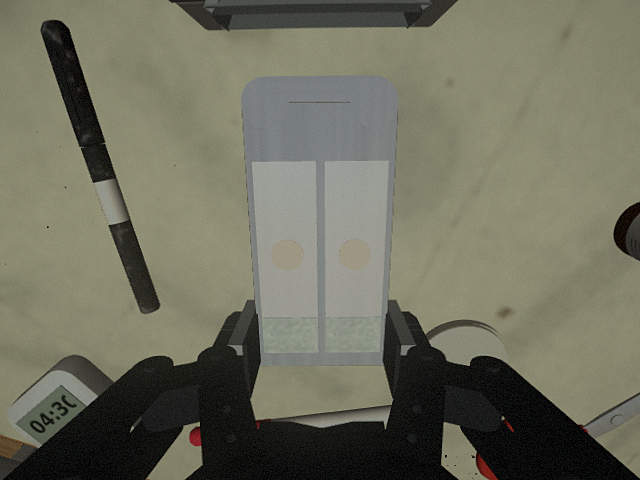

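View pics/s10.png

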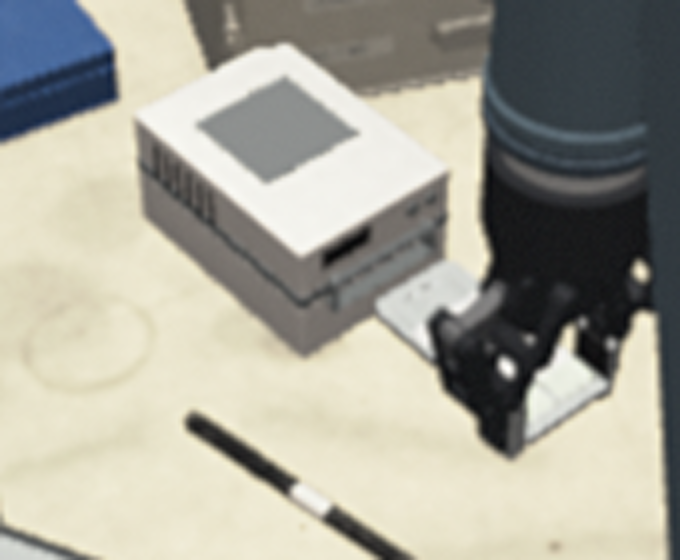

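```bash
python3 - <<'E'
from h import *
im=cv2.imread('pics/w10.png'); cv2.imwrite('pics/w10c.png',cv2.convertScaleAbs(cv2.resize(im[0:110,160:480],None,fx=2.5,fy=4,interpolation=2),alpha=1.8))
E
```

```text
(no output)
```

View pics/w10c.png

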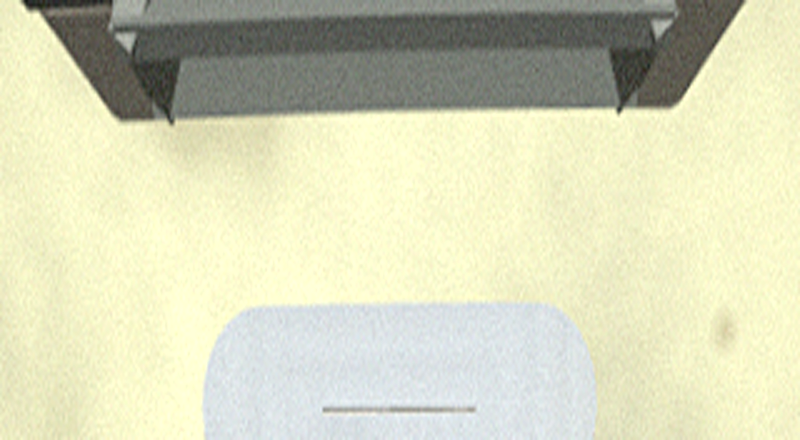

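Call:
step_arm(
  deltas=[0.148,-0.02,0,0,0,0,1,0.099,-0.017,0,0,0,0,1,0.05,-0.008,0,0,0,0,1,0.05,-0.008,0,0,0,0,1],
)

```text
time: 9.78
eef_pos: [473.4, -135.3, 28.9]
orientation: [-1.12, 1.338, -1.338]
ft_force: [-0.4, -0.0, -0.7]
finger_gap: 0.588
```

```bash
python3 look.py w11;  python3 - <<'E'
from h import *
im=cv2.imread('pics/w11.png'); cv2.imwrite('pics/w11c.png',cv2.convertScaleAbs(cv2.resize(im[0:150,160:480],None,fx=2.5,fy=4,interpolation=2),alpha=1.8))
E
```

```text
9.775 [ 473.4 -135.3   28.9] [-0.4 -0.  -0.7] [[-0.176, -0.0, 0.984], [-0.984, 0.0, -0.176], [-0.0, -1.0, -0.0]] 0.5883641767317209
```

View pics/w11c.png

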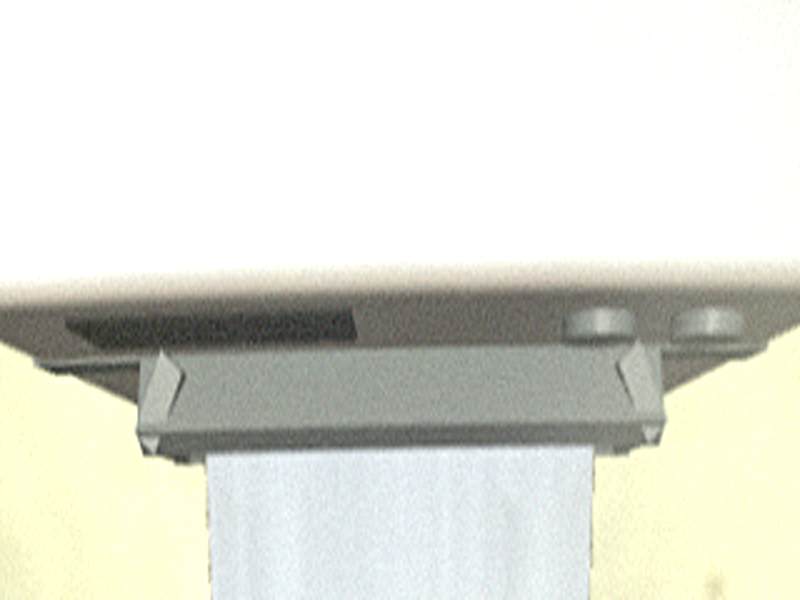

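Call:
step_arm(
  deltas=[0.049,-0.008,0,0,0,0,1,0.049,-0.008,0,0,0,0,1,0.049,-0.008,0,0,0,0,1],
)

```text
time: 10.2
eef_pos: [485.1, -137.3, 28.9]
orientation: [-1.12, 1.339, -1.338]
ft_force: [-0.5, 1.2, -0.5]
finger_gap: 0.59
```

Call:
step_arm(
  deltas=[0.074,-0.0125,0,0,0,0,1,0.074,-0.0125,0,0,0,0,1],
)

```text
time: 10.45
eef_pos: [497.2, -139.4, 28.9]
orientation: [-1.12, 1.338, -1.339]
ft_force: [0.1, 0.2, -0.2]
finger_gap: 0.593
```

Call:
step_arm(
  deltas=[0.074,-0.0125,0,0,0,0,1,0.074,-0.0125,0,0,0,0,1,0.074,-0.0125,0,0,0,0,1],
)

```text
time: 10.82
eef_pos: [514.9, -142.4, 28.9]
orientation: [-1.12, 1.338, -1.338]
ft_force: [-0.3, 0.2, -0.7]
finger_gap: 0.587
```

Call:
step_arm(
  deltas=[0.074,-0.0125,0,0,0,0,1,0.074,-0.0125,0,0,0,0,1,0.074,-0.0125,0,0,0,0,1],
)

```text
time: 11.2
eef_pos: [532.6, -145.3, 28.9]
orientation: [-1.12, 1.338, -1.338]
ft_force: [-0.1, 0.4, -0.6]
finger_gap: 0.592
```

```bash
python3 look.py w12
```

```text
11.2 [ 532.6 -145.3   28.9] [-0.1  0.4 -0.6] [[-0.176, 0.0, 0.984], [-0.984, 0.0, -0.176], [-0.0, -1.0, 0.0]] 0.5919440195501992
```

View pics/w12.png

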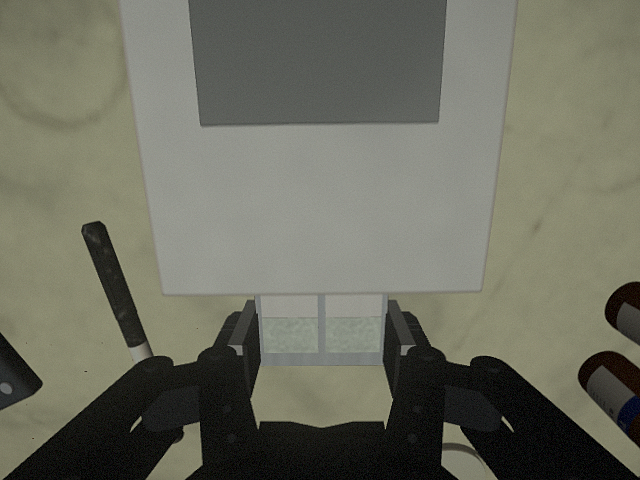

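Call:
step_arm(
  deltas=[0.037,-0.006,0,0,0,0,1,0.037,-0.006,0,0,0,0,1,0.025,-0.004,0,0,0,0,1],
)

```text
time: 11.62
eef_pos: [540.2, -146.6, 28.9]
orientation: [-1.12, 1.339, -1.338]
ft_force: [-0.5, -0.0, 0.1]
finger_gap: 0.59
```

Call:
step_arm(
  deltas=[0.012,-0.002,0,0,0,0,1,0,0,0,0,0,0,1],
)

```text
time: 11.88
eef_pos: [541.1, -146.7, 28.9]
orientation: [-1.12, 1.338, -1.338]
ft_force: [0.5, 0.5, 0.4]
finger_gap: 0.592
```

Call:
step_arm(
  deltas=[0,0,0,0,0,0,0,0,0,0,0,0,0,0,0,0,0,0,0,0,0],
)

```text
time: 12.25
eef_pos: [541.1, -146.8, 29.0]
orientation: [-1.12, 1.338, -1.339]
ft_force: [-0.5, -0.1, 0.1]
finger_gap: 1.004
```

Call:
step_arm(
  deltas=[-0.37,0.062,0,0,0,0,0,-0.37,0.062,0,0,0,0,0,0,0,0,0,0,0,1,0,0,0,0,0,0,1,0,0,0,0,0,0,1],
)

```text
time: 12.88
eef_pos: [483.1, -137.3, 29.1]
orientation: [-1.12, 1.337, -1.339]
ft_force: [0.7, -0.5, -0.7]
finger_gap: 0.375
```

```bash
python3 look.py w13
```

```text
12.875 [ 483.1 -137.3   29.1] [ 0.7 -0.5 -0.7] [[-0.176, 0.001, 0.984], [-0.984, -0.001, -0.176], [0.0, -1.0, 0.001]] 0.37530582498294296
```

View pics/w13.png

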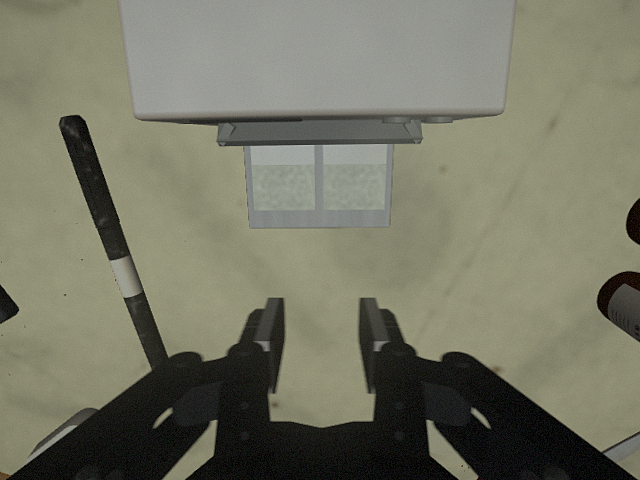

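Call:
step_arm(
  deltas=[0,0,0,0,0,0,1,0,0,0,0,0,0,1,0.15,-0.025,0,0,0,0,1,0.15,-0.025,0,0,0,0,1,0.05,-0.008,0,0,0,0,1],
)

```text
time: 13.55
eef_pos: [511.4, -141.9, 29.0]
orientation: [-1.12, 1.337, -1.339]
ft_force: [-1.2, -0.7, -0.4]
finger_gap: -0.001
```

Call:
step_arm(
  deltas=[0.05,-0.008,0,0,0,0,1,0.05,-0.008,0,0,0,0,1],
)

```text
time: 13.8
eef_pos: [517.9, -142.6, 28.8]
orientation: [-1.12, 1.339, -1.338]
ft_force: [-0.4, -0.2, -0.3]
finger_gap: -0.0
```

```bash
python3 look.py w14
```

```text
13.8 [ 517.9 -142.6   28.8] [-0.4 -0.2 -0.3] [[-0.176, -0.001, 0.984], [-0.984, 0.0, -0.176], [-0.0, -1.0, -0.001]] -0.00015148928723720997
```

View pics/w14.png

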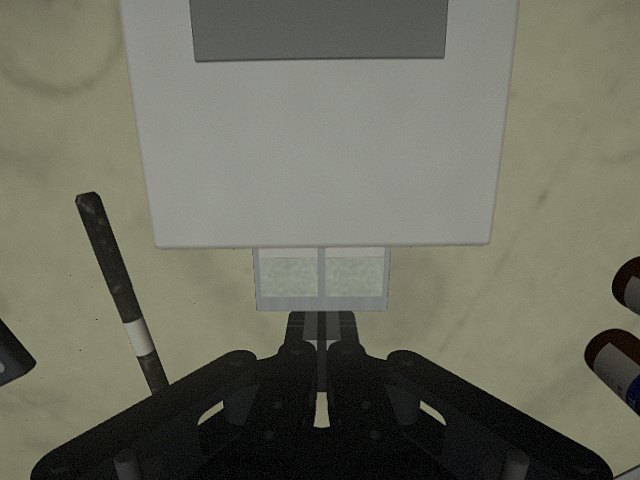

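Call:
step_arm(
  deltas=[0.037,-0.006,0,0,0,0,1,0.037,-0.006,0,0,0,0,1,0.037,-0.006,0,0,0,0,1],
)

```text
time: 14.22
eef_pos: [526.8, -144.1, 28.8]
orientation: [-1.12, 1.339, -1.338]
ft_force: [-1.7, 0.4, -0.2]
finger_gap: -0.0
```

Call:
step_arm(
  deltas=[0.037,-0.006,0,0,0,0,1,0.037,-0.006,0,0,0,0,1],
)

```text
time: 14.48
eef_pos: [532.9, -145.1, 28.8]
orientation: [-1.12, 1.339, -1.338]
ft_force: [-1.6, 0.1, 0.4]
finger_gap: -0.003
```

Call:
step_arm(
  deltas=[0.031,-0.005,0,0,0,0,1,0.031,-0.005,0,0,0,0,1],
)

```text
time: 14.72
eef_pos: [537.8, -145.9, 28.9]
orientation: [-1.12, 1.339, -1.338]
ft_force: [-2.4, -1.5, -1.3]
finger_gap: 0.001
```

Call:
step_arm(
  deltas=[0.012,-0.002,0,0,0,0,1,0.012,-0.002,0,0,0,0,1],
)

```text
time: 14.98
eef_pos: [539.6, -146.2, 28.9]
orientation: [-1.12, 1.339, -1.338]
ft_force: [-2.1, 1.0, -0.0]
finger_gap: 0.001
```

Call:
step_arm(
  deltas=[0.012,-0.002,0,0,0,0,1,0,0,0,0,0,0,1],
)

```text
time: 15.22
eef_pos: [540.6, -146.4, 29.0]
orientation: [-1.12, 1.338, -1.339]
ft_force: [-1.1, 0.6, -0.1]
finger_gap: -0.002
```

Still free (TCP about 1.3 mm from the expected stop); millimetre steps now.

Call:
step_arm(
  deltas=[0.006,-0.001,0,0,0,0,1,0.006,-0.001,0,0,0,0,1],
)

```text
time: 15.48
eef_pos: [541.4, -146.6, 28.9]
orientation: [-1.12, 1.338, -1.338]
ft_force: [-1.7, -0.6, -1.0]
finger_gap: 0.002
```

Call:
step_arm(
  deltas=[0.006,-0.001,0,0,0,0,1,0.006,-0.001,0,0,0,0,1],
)

```text
time: 15.72
eef_pos: [542.0, -146.6, 28.8]
orientation: [-1.121, 1.339, -1.338]
ft_force: [-3.9, 0.5, 1.3]
finger_gap: 0.002
```

Call:
step_arm(
  deltas=[0.004,-0.0007,0,0,0,0,1,0,0,0,0,0,0,1],
)

```text
time: 15.98
eef_pos: [542.1, -146.6, 28.8]
orientation: [-1.121, 1.34, -1.338]
ft_force: [-4.7, 0.3, 2.6]
finger_gap: 0.001
```

Call:
step_arm(
  deltas=[0.006,-0.001,0,0,0,0,1,0,0,0,0,0,0,1],
)

```text
time: 16.23
eef_pos: [542.1, -146.6, 28.8]
orientation: [-1.122, 1.34, -1.337]
ft_force: [-6.2, 0.6, 2.3]
finger_gap: -0.0
```

Call:
step_arm(
  deltas=[0.016,-0.0027,0,0,0,0,1,0,0,0,0,0,0,1],
)

```text
time: 16.48
eef_pos: [542.1, -146.5, 28.7]
orientation: [-1.123, 1.342, -1.335]
ft_force: [-10.3, 0.0, 5.9]
finger_gap: -0.002
```

Call:
step_arm(
  deltas=[0.012,-0.002,0,0,0,0,1,0,0,0,0,0,0,1],
)

```text
time: 16.73
eef_pos: [542.2, -146.5, 28.7]
orientation: [-1.125, 1.344, -1.334]
ft_force: [-13.9, -0.1, 7.8]
finger_gap: -0.002
```

Call:
step_arm(
  deltas=[0.005,-0.0008,0,0,0,0,1,0,0,0,0,0,0,1,0,0,0,0,0,0,1],
)

```text
time: 17.1
eef_pos: [542.2, -146.6, 28.7]
orientation: [-1.125, 1.344, -1.334]
ft_force: [-14.6, 0.0, 9.3]
finger_gap: 0.0
```

Call:
step_arm(
  deltas=[0,0,0,0,0,0,1,0,0,0,0,0,0,1,0,0,0,0,0,0,1,0,0,0,0,0,0,1],
)

```text
time: 17.6
eef_pos: [542.2, -146.5, 28.7]
orientation: [-1.125, 1.344, -1.334]
ft_force: [-13.4, -0.1, 9.6]
finger_gap: 0.0
```

```bash
python3 look.py w15
```

```text
17.6 [ 542.2 -146.5   28.7] [-13.4  -0.1   9.6] [[-0.176, -0.007, 0.984], [-0.984, 0.002, -0.176], [-0.0, -1.0, -0.007]] 0.000439763407556223
```

Call:
step_arm(
  deltas=[-0.03,0.005,0,0,0,0,1,-0.2,0.033,0,0,0,0,1,-0.4,0.067,0,0,0,0,1,-0.4,0.067,0.3,0,0,0,1,0,0,0.4,0,0,0,1],
)

```text
time: 18.27
eef_pos: [461.4, -132.6, 84.8]
orientation: [-1.12, 1.341, -1.337]
ft_force: [1.2, -0.7, 0.2]
finger_gap: -0.0
```

Call:
step_arm(
  deltas=[0,0,0,0,0,0,1,0,0,0,0,0,0,1],
)

```text
time: 18.52
eef_pos: [464.2, -133.8, 85.0]
orientation: [-1.119, 1.337, -1.34]
ft_force: [-0.1, 0.4, -0.4]
finger_gap: -0.001
```

```bash
python3 look.py w16; python3 - <<'E'
from h import *
im,d=imaging.get_image('top'); save('t16.png',im)
im,d=imaging.get_image('scene'); save('s16.png',im)
E
```

```text
18.525 [ 464.2 -133.8   85. ] [-0.1  0.4 -0.4] [[-0.176, 0.002, 0.984], [-0.984, -0.001, -0.176], [0.0, -1.0, 0.002]] -0.0012036814936446985
```

View pics/w16.png

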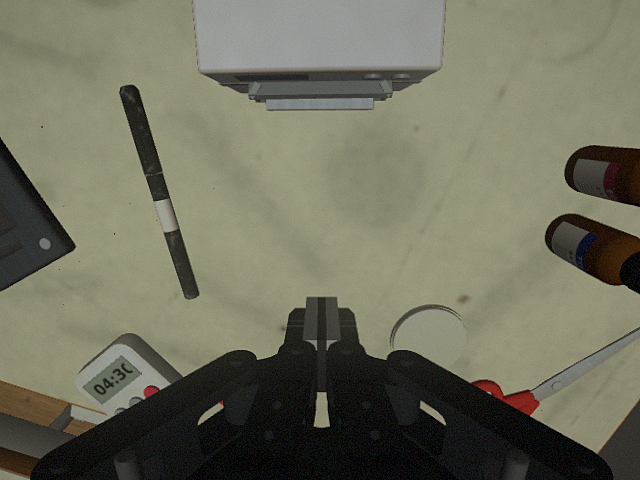

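View pics/s16.png

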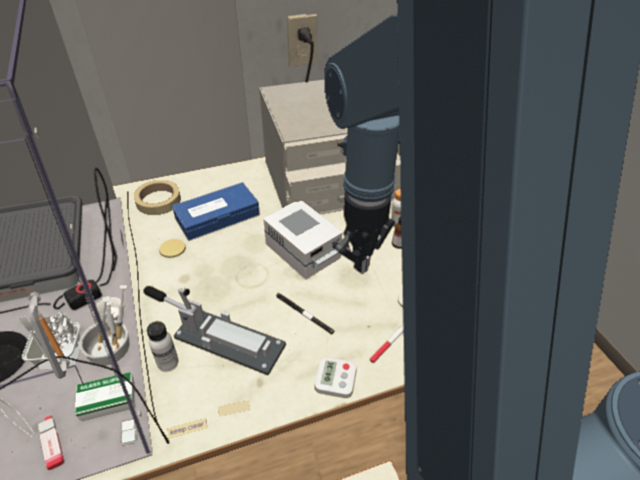

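```bash
python3 - <<'E'
from h import *
import pickle
st=pickle.load(open('w16.pkl','rb')); c=cam('wrist',st)
P=onz(c,(320,109),46);o=np.array([564.8,-150.7]);a=np.radians(-9.6)
q=P[:2]-o;print(q@[np.cos(a),np.sin(a)],q@[-np.sin(a),np.cos(a)])
E
```

```text
-12.351347355433829 0.4486939247923686
```

View pics/t16.png

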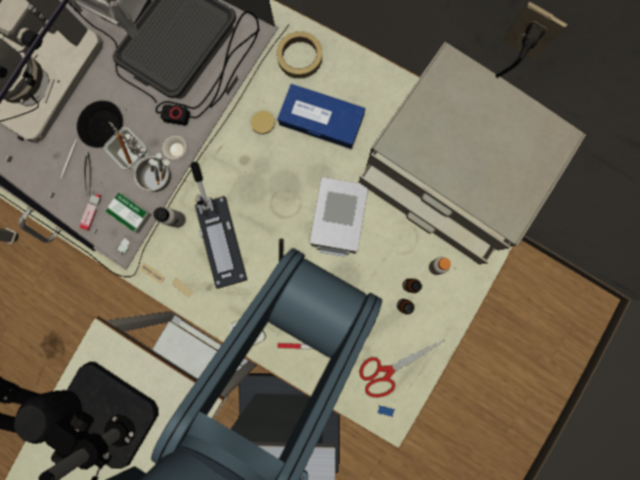

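The carrier is home, about 12 mm proud, the clamp is open and the bottles are unmoved. The press averaged about 14 N with some downward drag, so I'll press once more, slightly firmer.

Call:
step_arm(
  deltas=[0,0,-0.69,0,0,0,1,0.4,-0.067,0,0,0,0,1,0.4,-0.067,0,0,0,0,1,0.13,-0.022,0,0,0,0,1,0,0,0,0,0,0,1],
)

```text
time: 19.3
eef_pos: [537.6, -145.8, 28.9]
orientation: [-1.121, 1.339, -1.337]
ft_force: [-0.2, 0.3, -0.0]
finger_gap: -0.004
```

Call:
step_arm(
  deltas=[0.03,-0.005,0,0,0,0,1,0.02,-0.0035,0,0,0,0,1,0,0,0,0,0,0,1],
)

```text
time: 19.68
eef_pos: [541.6, -146.7, 29.9]
orientation: [-1.12, 1.338, -1.339]
ft_force: [-1.0, -0.4, -0.4]
finger_gap: -0.002
```

Call:
step_arm(
  deltas=[0.025,-0.004,0,0,0,0,1,0.02,-0.0035,0,0,0,0,1,0,0,0,0,0,0,1],
)

```text
time: 20.05
eef_pos: [542.1, -146.4, 29.3]
orientation: [-1.125, 1.344, -1.334]
ft_force: [-10.0, 0.5, 6.5]
finger_gap: 0.001
```

Call:
step_arm(
  deltas=[0.012,-0.002,0,0,0,0,1,0,0,0,0,0,0,1],
)

```text
time: 20.3
eef_pos: [542.1, -146.4, 29.2]
orientation: [-1.126, 1.345, -1.333]
ft_force: [-11.2, 0.4, 8.2]
finger_gap: -0.001
```

Call:
step_arm(
  deltas=[0.016,-0.003,0,0,0,0,1,0,0,0,0,0,0,1],
)

```text
time: 20.55
eef_pos: [542.2, -146.4, 29.1]
orientation: [-1.127, 1.347, -1.331]
ft_force: [-14.8, 0.7, 9.5]
finger_gap: -0.003
```

Call:
step_arm(
  deltas=[0.005,-0.0008,0,0,0,0,1,0,0,0,0,0,0,1,0,0,0,0,0,0,1],
)

```text
time: 20.92
eef_pos: [542.2, -146.3, 29.1]
orientation: [-1.128, 1.348, -1.331]
ft_force: [-16.7, 0.3, 10.7]
finger_gap: 0.001
```

Call:
step_arm(
  deltas=[0,0,0,0,0,0,1,0,0,0,0,0,0,1,0,0,0,0,0,0,1,0,0,0,0,0,0,1],
)

```text
time: 21.42
eef_pos: [542.2, -146.3, 29.1]
orientation: [-1.128, 1.348, -1.331]
ft_force: [-15.9, 0.1, 11.3]
finger_gap: -0.0
```

Call:
step_arm(
  deltas=[-0.04,0.007,0,0,0,0,1,-0.2,0.033,0,0,0,0,1,-0.4,0.067,0,0,0,0,1,-0.4,0.067,0.3,0,0,0,1,0,0,0.4,0,0,0,1],
)

```text
time: 22.05
eef_pos: [461.5, -132.4, 85.2]
orientation: [-1.122, 1.343, -1.335]
ft_force: [1.0, 0.2, 0.3]
finger_gap: -0.003
```

Call:
step_arm(
  deltas=[0,0,0,0,0,0,1,0,0,0,0,0,0,1,0,0,0,0,0,0,1],
)

```text
time: 22.42
eef_pos: [464.4, -133.5, 84.8]
orientation: [-1.121, 1.34, -1.337]
ft_force: [-0.2, 0.2, -0.5]
finger_gap: -0.002
```

```bash
python3 look.py w17
```

```text
22.425 [ 464.4 -133.5   84.8] [-0.2  0.2 -0.5] [[-0.176, -0.002, 0.984], [-0.984, 0.001, -0.176], [-0.001, -1.0, -0.002]] -0.0019190778507974231
```

View pics/w17.png

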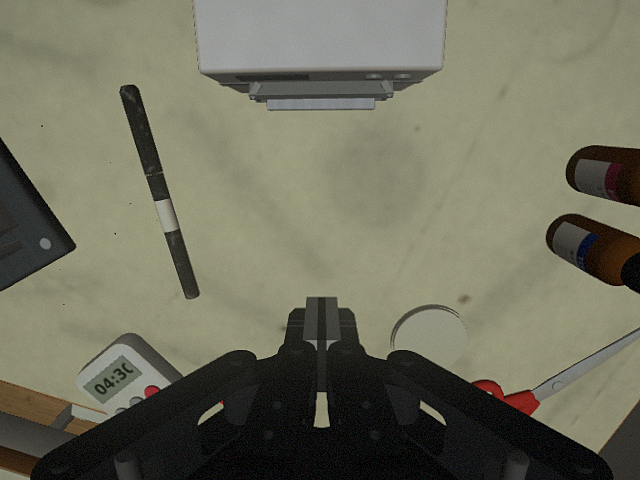

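The picture shows the carrier home in the slot, its rear edge at about row 109 as before, and the gripper clear of everything. Handing in.

```bash
python3 -c "
from h import *
print(job.finish_job())"
```

```text
the job is handed in; nothing more can be done
None
```

The carrier is fully home in the scanner slot, the clamp stands open, and the job was handed in at about 22.4 s of the 67 s allowed.

- **What I did:** I flipped the clamp handle over and lifted the carrier out. I slid it about 73 mm into the slot rounded end first, then pushed it to the stop with the shut fingers.
- **Press:** I pressed twice. The first read 13.4–14.6 N and felt a little low, so I repeated it at 15–17 N for over half a second. The shut fingers also dragged downward on the rear edge, up to about 11 N upward on the tool. No force reading came near 40 N.
- **Last checks:** After the first press the rear edge measured 12.4 mm proud of the face against an expected 12 mm, centred to about 0.5 mm. The last picture shows no change. The gripper is clear and the wrist force is about zero.
- **Clamp and bottles:** The scene and top pictures, taken after the first press, showed the clamp open. They showed the bottles where they were at the start. I compared these by eye rather than measuring, and did not retake those two views after the second press.

While gripping the carrier in the jig I saw about 7 N upward on the tool, probably the fingertips touching the jig base. It disappeared on lifting. No check failed.

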